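# Set the angle finder on the test box lid and hold the sprung lid at 30 degrees

### The job

The lid interlock of the blue-lidded test box is to be adjusted at a lid opening of 30 degrees: with the lid shut, stand the orange angle finder upright on the steel gauge pad on the lid, centred and square with it so that its dial faces the same way as the front or back of the box, and let go of it. Then raise the sprung lid by its black bar handle, smoothly and never past 40 degrees, until the needle stands at a red 30 degree mark, and finish holding it there by the handle: the program ends with the gripper still carrying the lid. The finder must stay in place on its pad, and the tools and parts lying round the box must be left alone.

Things in the scene. Friction and masses are not known exactly. Their poses are not given: they have to be found in the camera images.
- test_box: High-voltage test box: grey steel case on rubber feet, 140 (x) x 170 (y) x 72 mm high, fixed. Origin: on the desk under the case's centre. -x is its front (panel with red and black terminals), +y the handle end, -y the hinge end. Yaw 0.1 to 0.55 rad. A fixed boom arm hangs behind it, 0.31 m up at its lowest; the vice in front is 165 mm high.
- lid (a joint): Opening of the blue lid in rad: 0 shut, grows as the handle end rises (30 degrees = 0.524), stop at 1.6. Hinge axis parallel to the box's x, at its -y end. A spring (0.5 N m when shut, plus 0.5 N m per rad) and the lid's weight (about 0.5 kg) drive it shut; it does not stay open by itself. Holding it at 30 degrees takes about 10 N up at the handle.
- lid_hinge (a point): Middle of the hinge axis, 76 mm above the desk, 89 mm from the box's centre towards its -y end. Turns with the lid: x along the hinge (the box's x), z square to the lid, y along the lid towards the handle. The lid's top face is 4 mm above this axis when shut; lid plate 148 mm (x) wide, reaching 180 mm from the axis.
- gauge_pad (a point): Centre of the top face of the steel gauge pad on the lid: 36 mm (x) x 68 mm (y), 3 mm thick, top 83 mm above the desk when shut, 50 mm from the hinge axis. Axes as the lid: x along the hinge, y away from it, z out of the lid. Two brass stop pins, 5 mm thick, 5 mm higher than the pad, stand off its hinge end, near faces 38 mm from the pad's centre.
- handle_bar (a point): Middle of the round bar of the lid's black pull handle, on its axis. It runs along the hinge direction (x), straight for 90 mm, 12 mm thick, axis 40 mm above the lid's top face, 120 mm above the desk when shut; 150 mm from the hinge axis along the lid and 44 mm above it square to the lid. Axes as the lid. Pinched from above it can turn between the fingers as the lid rises.
- angle_finder: Orange pendulum angle finder, upright. Aluminium magnetic foot 32 (x) x 64 (y) x 10 mm; on it a round dial case of 52 mm diameter, 28 mm thick (x = -14 to +14), centre 34 mm above the foot's underside; 60 mm high, 0.24 kg. Origin: centre of the foot's underside; z up; dial looks to -x. Pinch it along x across the case's flat faces. The foot does not slide on the pad at 40 degrees.
- needle (a joint): Reading of the finder's black needle in rad; its weight keeps it pointing straight up. 0 when level, + or - 0.524 at the red 30 degree marks. Standing square on the lid it reads the lid angle: plus with the dial looking to the front of the box, minus to the back; either is good.
- cam_key: Bystander: black hex key, 72 x 30 x 6 mm, lying loose on the desk. Leave alone.
- cutters: Bystander: pliers with red handles, 169 mm long, loose on the desk. Leave alone.
- old_relay: Bystander: cream relay, 23 x 29 x 36 mm, standing loose on the desk. Leave alone.

How it is judged:
On the way:
1. the angle finder stands let go, upright, centred and square on the gauge pad of the shut lid (x of angle_finder in the frame of gauge_pad between -0.006 and 0.006 m and y of angle_finder in the frame of gauge_pad between -0.006 and 0.006 m and z of angle_finder in the frame of gauge_pad between -0.003 and 0.003 m and angle between the x axis of angle_finder and the x axis of gauge_pad, either way round below 0.09 rad and angle between the z axis of angle_finder and the z axis of gauge_pad, either way round below 0.06 rad and contact force between angle_finder and the fingers below 0.1 N and contact force between angle_finder and the arm below 0.1 N and value of joint lid below 0.03 rad and linear speed of angle_finder below 0.02 m/s), for 0.3 s.
At the end, for the whole second after the job is handed in: Lid still at 30 degrees (within 3), carried by the fingers on its bar handle (over 3 N); finder untouched and flat on the pad, within 6 mm each way and 5 degrees of square, needle within 4 degrees of a red mark; hex key, pliers and relay within 20 mm of where they lay (x of angle_finder in the frame of gauge_pad between -0.006 and 0.006 m and y of angle_finder in the frame of gauge_pad between -0.006 and 0.006 m and z of angle_finder in the frame of gauge_pad between -0.003 and 0.003 m and angle between the x axis of angle_finder and the x axis of gauge_pad, either way round below 0.09 rad and angle between the z axis of angle_finder and the z axis of gauge_pad, either way round below 0.06 rad and contact force between angle_finder and the fingers below 0.1 N and contact force between angle_finder and the arm below 0.1 N and value of joint lid between 0.471 and 0.576 rad and (value of joint needle between 0.454 and 0.593 rad or value of joint needle between -0.593 and -0.454 rad) and velocity of joint lid between -0.05 and 0.05 rad/s and contact force between the fingers and lid_bar above 3 N and linear speed of angle_finder below 0.02 m/s and distance of each of cam_key, cutters, old_relay from where it was at the start of the episode below 0.02 m); the arm keeps its last pose, push and grip.
It fails at once if the lid is swung past 40 degrees (value of joint lid above 0.7 rad).
It fails at once if the angle finder is tipped over (angle between angle_finder's own z axis and vertical above 0.9 rad).
It fails at once if the tools or parts lying round the box are pushed away (distance of any of cam_key, cutters, old_relay from where it was at the start of the episode above 0.03 m).
It also fails if it takes over 54 s, if anything falls off the work surface, if the arm or the gripper's body presses on something with over 40 N, if the wrist force passes 120 N, or if a joint passes its speed limit or range.

### The arm

A 6-joint arm with a two-finger parallel gripper is mounted at the origin on a cart in front of the work surface, level with it; the furniture and walls round the work are solid. World frame = base frame: x ahead of the robot, y to its left, z up, the work surface at z = 0. Lengths are in m, angles in rad, forces in N, time in s.
With the tool pointing down it reaches from about 0.3 to 0.875 m from the base axis. Payload 4.2 kg.
Tool frame: the origin (TCP) lies midway between the tips of the shut fingers; the grasp point (between the pads) lies 19 mm behind it (r.pinch_z is the distance from the TCP to the grasp point, in m); z points along the fingers, y is the line along which they close (so a half turn about z gives the same grasp; the last joint's range is limited). The gripper opens to 85 mm and grips with 20 to 120 N. Pads are 22 mm wide; open, the fingers measure 114 mm over their backs; the gripper's body (76 mm by 85 mm) begins 54 mm behind the grasp point. The pads swing forward as they close: fully open they stand 13 mm farther back than shut.
Start: joints at [-1.195, 0.32, 1.565, -0, 1.257, -0.02], TCP at [0.222, -0.531, 0.194] pointing down, gripper open.
Joint ranges: [-3.11, 3.11], [-0.84, 2.01], [0.21, 2.61], [-1.34, 4.49], [0.05, 2.63], [-2.56, 2.56]. Speed limits (rad/s): [2.57, 2.57, 3.14, 3.14, 3.14, 3.14].

### API

Orientations are given as [roll, pitch, yaw] about the fixed x, y, z axes, in that order (R = Rz(yaw) Ry(pitch) Rx(roll)).
In Python, from cell import r gives the robot as it stands.
- The arm moves only by the tool jog_arm, called after ">>>" by a JSON object that holds its "op" and its "data". Schema: {"type":"object","properties":{"deltas":{"type":"array","items":{"type":"object","properties":{"drx":{"type":"number"},"dry":{"type":"number"},"drz":{"type":"number"},"sx":{"type":"number"},"sy":{"type":"number"},"sz":{"type":"number"},"aperture":{"type":"number"}},"additionalProperties":false,"required":["aperture"]},"minItems":1,"maxItems":10},"squeeze":{"type":"number"},"only":{"type":"string"},"quiet":{"type":"boolean"},"lines":{"type":"string"}},"required":["deltas"],"additionalProperties":false}. deltas is a list of rows, 1 to 10 of them, each an object with the fields drx, dry, drz (a rotation vector in rad), sx, sy, sz (the shift in m), aperture (the opening from 0.0 (shut) to 1.0 (fully open)); a field left out counts as zero (the opening has to be given); each row shifts and turns the commanded pose from where the row before left it, along the tool's axes as they then stand; what a row does not reach is not made up. A row lasts 1/8 s, in which the tool goes at most 0.0625 m and 0.188 rad, less where a joint would pass 70% of its speed; a pose out of reach is approached as far as the arm can. The fingers move at their own pace and stop on an object; squeeze is the grip in N (left out, the last holds). Time passes only in rows, so rows that do not move let the fingers close. The tool returns the time, the measured TCP pose, the force, the opening and the grip force at its end. only (a regular expression) keeps the lines of the reply that match it, lines (a string "A,B") keeps lines A to B, and quiet returns only ok. Input that does not fit is refused with a message, and nothing moves.
- r.sense(): the state, without advancing time (a new reading comes with each control period).
- r.snapshot(name): name is "side" or "top" or "wrist"; returns a dict with "pixels" (400x640x3 uint8, red, green, blue), "fx", "fy", "cx", "cy" (pixels), "rvec" (rotation vector, rad) and "tvec" (3), from world to camera coordinates, as OpenCV has them. Camera axes: x right, y down, z forward; pixel columns grow to the right and rows downward; lengths in m; the calibration is good to about 2 mm. A picture is of the moment at which its call begins. There is no depth.
- r.sign_off(): hands the job in; it is judged then, once.
The state is a dict: "clock": time; "joint_pos": joint angles; "qd": joint speeds; "joint_efforts": joint torques, N m; "tool_pos": TCP position; "orientation": TCP orientation; "wrist_force": force on the tool from outside, world axes, zero at the start; "ft_torque": the same for the moment, N m; "gripper_width": opening from 0.0 (shut) to 1.0 (fully open); "finger_force": force on a finger pad.
Only numpy, scipy, OpenCV 4.12 (cv2) and the standard library are available. Lean on these libraries where they do the work, as an engineer would, in place of code of your own. Each camera call takes 0.05 s, during which the arm holds its last target. There are 200 camera calls.

## Working session

There is one attempt and no reset: what is moved stays moved. The work goes in short steps, Python scripts to look and compute and a tool call to move; the robot and the scene stay as the last step left them, time stands still between calls to the robot, and variables do not carry over. Pictures are saved under pics/ and viewed, at most 10 in all, crops included, and the job is handed in when it is done.

```bash
ls; mkdir -p pics
```

Create h.py:
```python
import numpy as np, cv2
from scipy.spatial.transform import Rotation as R
from cell import r
def cam(n):
    s=r.snapshot(n); K=np.array([[s["fx"],0,s["cx"]],[0,s["fy"],s["cy"]],[0,0,1.]])
    return s,K,np.array(s["rvec"],float),np.array(s["tvec"],float)
def ray(K,rv,tv,uv,z):
    M=cv2.Rodrigues(rv)[0]; c=-M.T@tv; d=M.T@np.linalg.inv(K)@np.array([*uv,1.]); return c+d*(z-c[2])/d[2]
def proj(K,rv,tv,P): return cv2.projectPoints(np.array(P,float).reshape(-1,3),rv,tv,K,None)[0].reshape(-1,2)
```

Run:
```python
from h import *
print(r.sense())
for n in ("side","top","wrist"):
    s,K,rv,tv=cam(n); cv2.imwrite(f"pics/{n}0.png",s["pixels"][...,::-1]); np.savez(f"pics/{n}0.npz",K=K,rv=rv,tv=tv)
    print(n,K[0,0],-cv2.Rodrigues(rv)[0].T@tv)
```

```text
cell.py
pics
{'clock': 0.0, 'joint_pos': array([-1.19498305e+00,  3.20294776e-01,  1.56566610e+00,  5.21510776e-06,
        1.25739136e+00, -2.00224540e-02]), 'qd': array([-0.00059078,  0.00049973,  0.00124797, -0.00018771, -0.00057911,
       -0.00015485]), 'joint_efforts': array([ 4.14904687e-03, -4.15513623e+01, -2.34160638e+01,  2.71702474e-04,
        8.15899955e-03, -1.00948336e-05]), 'tool_pos': array([ 0.22150221, -0.53004419,  0.19318568]), 'orientation': array([-3.13983352e+00, -4.01860114e-05,  3.95834088e-01]), 'wrist_force': array([-0.16500791,  0.88772834, -0.60647088]), 'ft_torque': array([-0.07897577, -0.03374526, -0.04935821]), 'finger_force': 0.0, 'gripper_width': 1.0018240783425685}
side 434.80345565941616 [ 0.36262084 -0.61022521  0.69423966]
top 373.63151475055065 [0.54740677 0.03072136 0.94764348]
wrist 289.33959956890584 [ 0.29881223 -0.49747969  0.37309861]
```

View pics/top0.png

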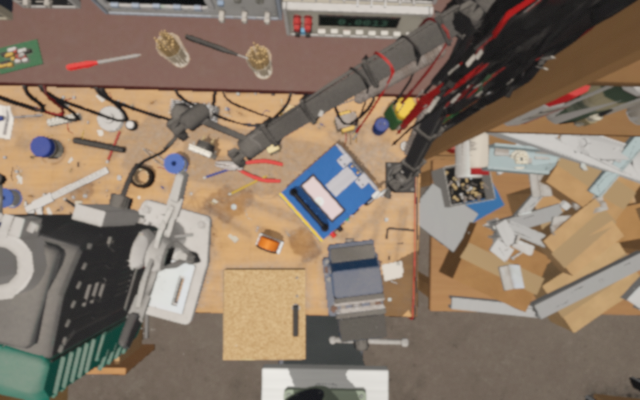

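View pics/side0.png

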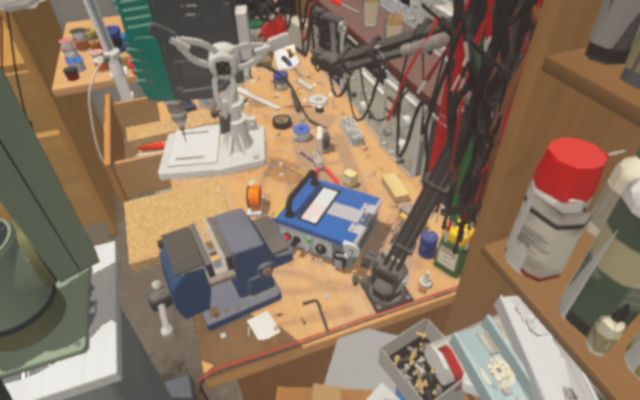

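Top: box with blue lid around (330,190), handle at the lower-left (308,207), white pad (325,197), and the orange finder at (268,242). Side: box at (325,220), finder at (254,195). The vice lies next to the box. I'll enlarge both.

Run:
```python
from h import *
a=cv2.imread("pics/top0.png"); cv2.imwrite("pics/topc.png",cv2.resize(a[138:258,245:395],None,fx=5,fy=5,interpolation=cv2.INTER_CUBIC))
a=cv2.imread("pics/side0.png"); cv2.imwrite("pics/sidec.png",cv2.resize(a[155:275,238:388],None,fx=5,fy=5,interpolation=cv2.INTER_CUBIC))
d=np.load("pics/top0.npz");K,rv,tv=d["K"],d["rv"],d["tv"]
for uv,z in [((268,242),.06),((325,197),.083),((308,207),.12),((400,180),0),((355,270),.1)]: print(uv,ray(K,rv,tv,uv,z))
```

```text
(268, 242) [0.46904611 0.14334834 0.06      ]
(325, 197) [0.57795495 0.01150487 0.083     ]
(308, 207) [0.55359913 0.04944515 0.12      ]
(400, 180) [ 0.62882848 -0.18050651  0.        ]
(355, 270) [ 0.41363685 -0.0599091   0.1       ]
```

View pics/topc.png

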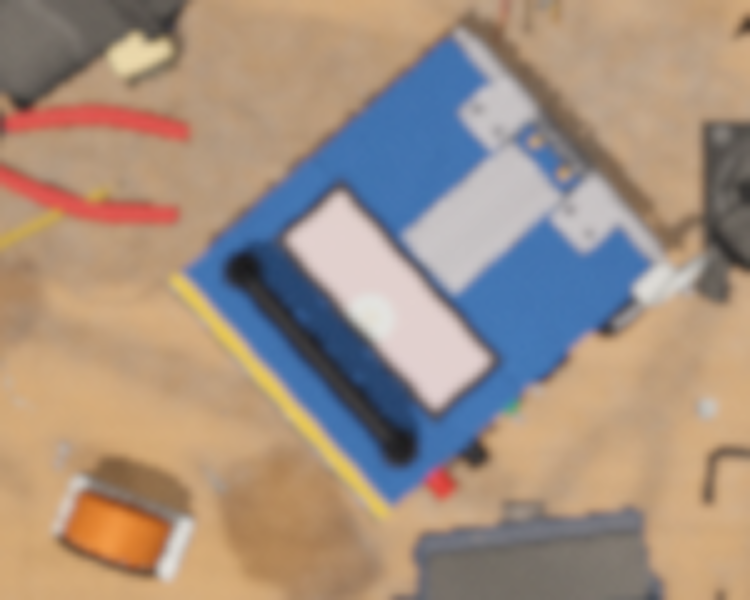

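View pics/sidec.png

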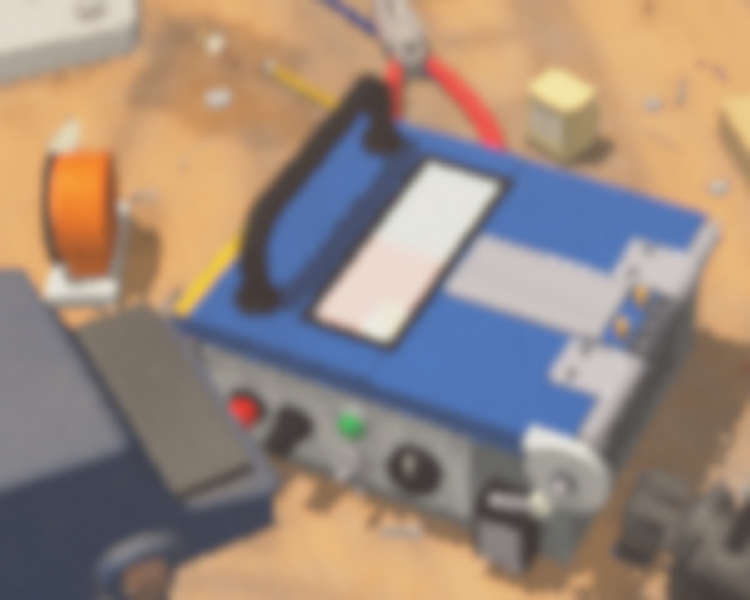

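Crop of top: grey gauge pad with corners (508,142),(563,200),(458,292),(402,237), brass pins toward the hinge, bar from (243,268) to (402,443). Finder foot corners are about (75,480),(190,520),(165,578),(58,535). The side crop shows the same. I'll fit both poses.

Create fit.py:
```python
from h import *
from scipy.optimize import least_squares
c={n:[np.load(f"pics/{n}0.npz")[k] for k in("K","rv","tv")] for n in("top","side")}
def fit(obs,p0):
    def f(p,cs=("top","side")):
        out=[]
        for n,uv,P in obs:
            if n not in cs: continue
            P=np.array(P); w=R.from_euler("z",p[2]).apply(P)+[p[0],p[1],0]
            o=np.array([245,138]) if n=="top" else np.array([238,155])
            out.append(proj(*c[n],w)[0]-(o+(np.array(uv)+.5)/5-.5))
        return np.array(out).ravel()
    for cs in(("top","side"),("top",),("side",)):
        s=least_squares(f,p0,args=(cs,),loss="soft_l1"); print(cs,s.x.round(4)); print(f(s.x,cs).reshape(-1,2).round(1).tolist())
x,y0,y1,z=.018,-.073,-.005,.083
print("box");fit([("top",(508,142),(x,y0,z)),("top",(563,200),(-x,y0,z)),("top",(458,292),(-x,y1,z)),("top",(402,237),(x,y1,z)),
("top",(392,503),(-.074,.091,.08)),("top",(190,270),(.074,.091,.08)),
("side",(488,235),(x,y1,z)),("side",(447,290),(-x,y1,z)),("side",(603,337),(-x,y0,z)),("side",(185,318),(-.074,.091,.08))],[.58,.03,.4])
print("finder");x,y=.016,.032
fit([("top",(75,478),(x,y,.01)),("top",(192,520),(x,-y,.01)),("top",(165,580),(-x,-y,.01)),("top",(57,535),(-x,y,.01)),
("side",(45,297),(-x,-y,0)),("side",(115,303),(x,-y,0)),("side",(60,275),(-x,-y,.01))],[.47,.14,-.2])
```

```bash
python3 fit.py
```

```text
box
('top', 'side') [0.5911 0.0022 0.7641]
[[0.9, -1.5], [0.4, -1.6], [-0.2, -0.3], [0.5, -0.8], [-1.3, 3.3], [-4.0, 2.8], [-0.3, 0.3], [0.5, 0.3], [0.4, 0.8], [-2.0, -0.5]]
('top',) [0.5907 0.0019 0.7459]
[[1.5, -0.9], [0.8, -0.9], [-0.2, 0.0], [0.8, -0.6], [-2.1, 3.3], [-3.9, 2.0]]
('side',) [0.5916 0.003  0.7777]
[[-0.4, -0.0], [0.7, -0.1], [0.8, 0.2], [-1.7, -0.3]]
finder
('top', 'side') [ 0.4622  0.149  -0.3549]
[[-0.9, -0.9], [-0.4, 0.1], [0.2, 0.1], [-2.1, -0.4], [0.6, 2.3], [0.5, 0.9], [-3.0, 3.6]]
('top',) [ 0.4616  0.1471 -0.3426]
[[-0.2, -0.5], [0.3, 0.2], [1.1, 0.2], [-1.3, 0.1]]
('side',) [ 0.4705  0.1517 -0.5879]
[[1.1, -0.7], [0.2, 0.1], [-2.5, 0.5]]
```

>>> {"op": "jog_arm", "data": {"deltas": [{"sz": -0.057,"aperture": 1},{"sx": 0.038,"sy": -0.041,"aperture": 1},{"sx": 0.038,"sy": -0.041,"aperture": 1},{"sx": 0.038,"sy": -0.041,"aperture": 1},{"sx": 0.038,"sy": -0.041,"aperture": 1},{"sx": 0.038,"sy": -0.041,"aperture": 1},{"sx": 0.038,"sy": -0.041,"aperture": 1}], "squeeze": 30}}

```text
clock: 1.02
tool_pos: [0.3374, -0.2139, 0.2509]
orientation: [3.141, -0.0, 0.395]
wrist_force: [1.2, -0.4, 0.0]
gripper_width: 1.001
finger_force: 0.0
```

>>> {"op": "jog_arm", "data": {"deltas": [{"sx": 0.038,"sy": -0.041,"aperture": 1},{"sx": 0.038,"sy": -0.041,"aperture": 1},{"sx": 0.038,"sy": -0.041,"aperture": 1},{"sx": 0.038,"sy": -0.041,"aperture": 1},{"sx": 0.038,"sy": -0.041,"aperture": 1},{"sx": 0.035,"sy": -0.042,"aperture": 1},{"drz": -0.16,"aperture": 1},{"drz": -0.16,"aperture": 1},{"aperture": 1},{"aperture": 1}]}}

```text
clock: 2.28
tool_pos: [0.4495, 0.0988, 0.2509]
orientation: [-3.142, 0.0, 0.713]
wrist_force: [-0.1, -0.6, -0.1]
gripper_width: 1.0
finger_force: 0.0
```

Run:
```python
from h import *
for n in ("wrist","top"):
    s,K,rv,tv=cam(n); cv2.imwrite(f"pics/{n}1.png",s["pixels"][...,::-1]); np.savez(f"pics/{n}1.npz",K=K,rv=rv,tv=tv)
    print(n,proj(K,rv,tv,[[.462,.149,0.06],[.591,.002,.08],r.sense()["tool_pos"]]).round())
print(r.sense()["joint_pos"])
a=cv2.imread("pics/wrist1.png"); b=cv2.imread("pics/top1.png")
cv2.imwrite("pics/v1.png",np.vstack([cv2.resize(a,(480,300)),cv2.resize(b,(480,300))]))
```

```text
wrist [[293. 139.]
 [456. 139.]
 [317. 234.]]
top [[266. 245.]
 [329. 192.]
 [278. 262.]]
[ 1.91295838e-01  1.02722474e-01  1.70504548e+00 -4.79332254e-05
  1.33380175e+00  1.04816084e+00]
```

View pics/v1.png

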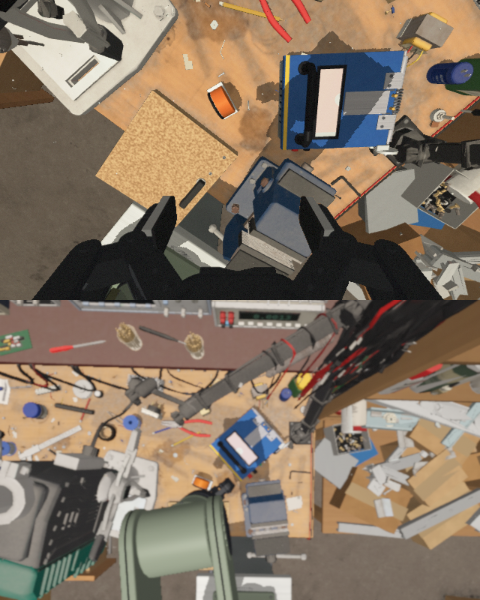

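Both views confirm the box yaw is near 0.7, with the finder at (218,98) and the box at (340,100) in the half-size wrist view. The projections land on the objects. I'll enlarge the wrist picture for a better fit.

Run:
```python
from h import *
a=cv2.imread("pics/wrist1.png")
x=cv2.resize(a[62:207,365:550],None,fx=4,fy=4,interpolation=cv2.INTER_CUBIC)
y=cv2.resize(a[95:175,262:342],None,fx=0.1,fy=1)
cv2.imwrite("pics/w1c.png",x)
cv2.imwrite("pics/w1f.png",cv2.resize(a[95:175,262:342],None,fx=6,fy=6,interpolation=cv2.INTER_CUBIC))
```

```text
(no output)
```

View pics/w1c.png

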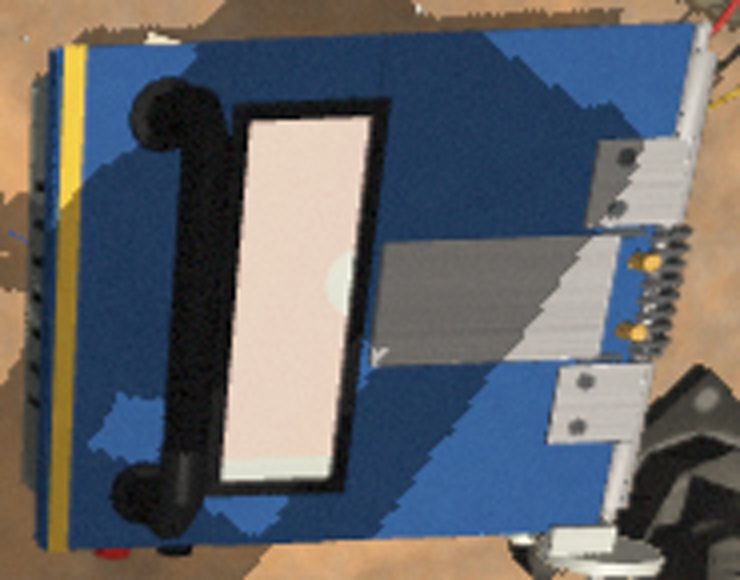

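View pics/w1f.png

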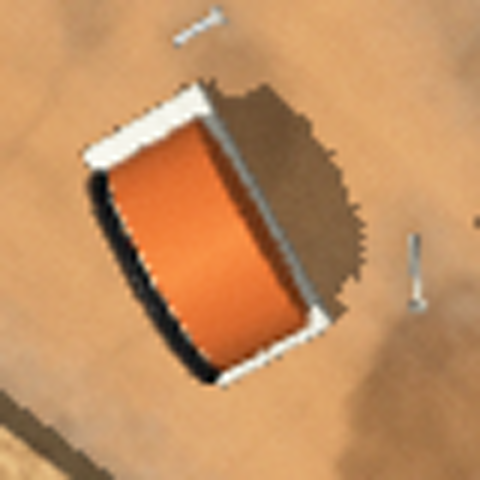

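Wrist crop: pad corners are (386,243),(373,367),(603,357),(620,235), and the lid's handle-end edge runs (65,45)-(50,550). Finder crop: foot corners (202,85),(88,155),(325,322),(218,383), with the dial (black rim) on the left. I'll refit with these.

Create fit2.py:
```python
from h import *
from scipy.optimize import least_squares
c={"w":[np.load("pics/wrist1.npz")[k] for k in("K","rv","tv")]}
for n in("top","side"): c[n]=[np.load(f"pics/{n}0.npz")[k] for k in("K","rv","tv")]
O={"w":(365,62,4),"f":(262,95,6),"top":(245,138,5),"side":(238,155,5)}
def fit(obs,p0):
    def f(p,cs):
        out=[]
        for n,uv,P in obs:
            if n not in cs: continue
            w=R.from_euler("z",p[2]).apply(np.array(P))+[p[0],p[1],0]
            o=O[n];out.append(proj(*c["w" if n=="f" else n],w)[0]-(np.array(o[:2])+(np.array(uv)+.5)/o[2]-.5))
        return np.array(out).ravel()
    for cs in(("w","f"),("w","f","top","side")):
        s=least_squares(f,p0,args=(cs,),loss="soft_l1"); print(cs,s.x.round(4)); print(f(s.x,cs).reshape(-1,2).round(1).tolist())
x,y0,y1,z=.018,-.073,-.005,.083
print("pad");fit([("w",(620,235),(x,y0,z)),("w",(603,357),(-x,y0,z)),("w",(373,367),(-x,y1,z)),("w",(386,243),(x,y1,z)),
("w",(65,45),(.074,.091,.08)),("w",(50,550),(-.074,.091,.08)),
("top",(508,142),(x,y0,z)),("top",(563,200),(-x,y0,z)),("top",(458,292),(-x,y1,z)),("top",(402,237),(x,y1,z)),
("side",(488,235),(x,y1,z)),("side",(447,290),(-x,y1,z)),("side",(603,337),(-x,y0,z))],[.59,.0,.7])
print("finder");x,y=.016,.032
fit([("f",(202,85),(x,y,.01)),("f",(88,155),(-x,y,.01)),("f",(325,322),(x,-y,.005)),("f",(218,383),(-x,-y,.005)),
("top",(75,478),(x,y,.01)),("top",(192,520),(x,-y,.01)),("top",(165,580),(-x,-y,.01)),("top",(57,535),(-x,y,.01))],[.46,.148,-.3])
```

```bash
python3 fit2.py
```

```text
pad
('w', 'f') [0.5909 0.0046 0.7483]
[[1.3, -0.3], [-0.3, 0.4], [0.2, -0.1], [0.8, -0.2], [-0.7, 0.0], [-1.2, 0.4]]
('w', 'f', 'top', 'side') [0.5908 0.0044 0.7477]
[[1.4, -0.1], [-0.2, 0.6], [0.3, 0.1], [0.9, 0.0], [-0.5, 0.2], [-1.1, 0.5], [0.4, -1.1], [-0.3, -1.1], [-1.2, -0.1], [-0.3, -0.7], [-0.7, -0.2], [-0.2, -0.4], [-0.5, 0.4]]
finder
('w', 'f') [ 0.4623  0.1481 -0.3653]
[[-0.1, -0.4], [-1.0, -0.7], [1.3, 0.6], [0.0, 0.8]]
('w', 'f', 'top', 'side') [ 0.4621  0.1479 -0.3606]
[[-0.2, -0.2], [-1.0, -0.4], [1.4, 0.7], [0.2, 0.9], [-0.4, -0.9], [-0.0, 0.3], [0.6, 0.2], [-1.6, -0.4]]
```

>>> {"op": "jog_arm", "data": {"deltas": [{"drz": -0.165,"aperture": 1},{"drz": -0.165,"aperture": 1},{"drz": -0.165,"aperture": 1},{"sx": 0.05,"sy": -0.006,"aperture": 1},{"sz": 0.05,"aperture": 1},{"sz": 0.05,"aperture": 1},{"sz": 0.04,"aperture": 1},{"aperture": 1},{"aperture": 1}]}}

```text
clock: 3.5
tool_pos: [0.4629, 0.1481, 0.1125]
orientation: [3.139, -0.002, 1.21]
wrist_force: [-0.7, -0.4, 0.3]
gripper_width: 1.002
finger_force: 0.0
```

Run:
```python
from h import *
s,K,rv,tv=cam("wrist"); a=s["pixels"][...,::-1]
T=r.sense(); print(T["tool_pos"],T["orientation"])
c=proj(K,rv,tv,[.462,.148,.06])[0]; print(c)
cv2.imwrite("pics/w2.png",a)
```

```text
[0.46322213 0.14823884 0.11292387] [ 3.13840971e+00 -2.30582951e-03  1.21024978e+00]
[316.16890841 208.49965722]
```

View pics/w2.png

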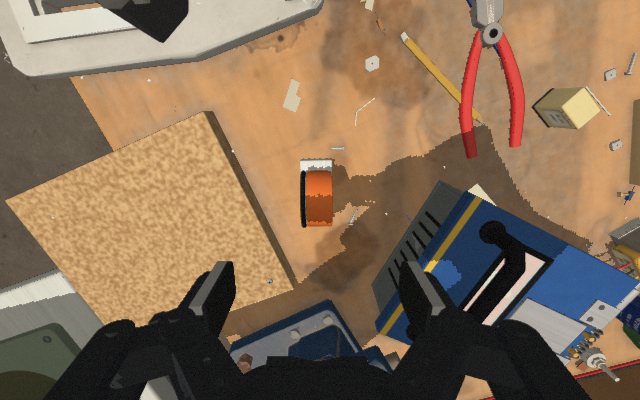

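Picture: the finder is square in view, foot's far end at row 160, cols 300-333, case 305-332, fingers either side. I'll check it against the projection.

Run:
```python
from h import *
s,K,rv,tv=cam("wrist")
Q=R.from_euler("z",-.3625).apply([[-.016,.032,.01],[.016,.032,.01],[-.014,-.026,.034],[.014,-.026,.034],[-.014,0,.06],[.014,0,.06]])+[.4622,.148,0]
print(proj(K,rv,tv,Q).round(1))
s2=r.sense();p=s2["tool_pos"];M=R.from_euler("xyz",s2["orientation"]);print(M.inv().apply(np.array([.4622,.148,.018])-p), M.as_rotvec())
print((M.inv()*R.from_euler("xyz",[np.pi,0,1.208])).as_rotvec())
```

```text
[[299.7 160.6]
 [332.2 160.6]
 [301.5 224.6]
 [330.4 224.6]
 [299.7 208.5]
 [332.4 208.5]]
[-0.000799   -0.0011828   0.09501162] [2.58251324 1.78643084 0.00622372]
[ 0.00341161 -0.00246193  0.00232324]
```

>>> {"op": "jog_arm", "data": {"deltas": [{"drx": 0.003,"dry": -0.002,"sx": -0.001,"sy": -0.001,"sz": 0.035,"aperture": 1},{"sz": 0.035,"aperture": 1},{"sz": 0.015,"aperture": 1},{"sz": 0.01,"aperture": 1},{"aperture": 1},{"aperture": 0.15},{"aperture": 0.15},{"aperture": 0.15},{"aperture": 0.15},{"aperture": 0.15}], "squeeze": 40}}

```text
clock: 4.85
tool_pos: [0.4607, 0.1473, 0.0166]
orientation: [-3.14, 0.001, 1.211]
wrist_force: [0.3, -0.3, 5.2]
gripper_width: 0.314
finger_force: 39.7
```

>>> {"op": "jog_arm", "data": {"deltas": [{"sz": -0.01,"aperture": 0.15},{"sz": -0.03,"aperture": 0.15},{"sz": -0.05,"aperture": 0.15},{"sz": -0.05,"aperture": 0.15},{"sz": -0.04,"aperture": 0.15},{"aperture": 0.15}]}}

```text
clock: 5.6
tool_pos: [0.4623, 0.148, 0.199]
orientation: [3.139, -0.002, 1.211]
wrist_force: [-0.3, -0.8, -3.7]
gripper_width: 0.306
finger_force: 40.0
```

>>> {"op": "jog_arm", "data": {"deltas": [{"drz": -0.1385,"aperture": 0.15},{"drz": -0.1385,"aperture": 0.15},{"drz": -0.1385,"aperture": 0.15},{"drz": -0.1385,"aperture": 0.15},{"drz": -0.1385,"aperture": 0.15},{"drz": -0.1385,"aperture": 0.15},{"drz": -0.1385,"aperture": 0.15},{"drz": -0.1385,"aperture": 0.15},{"aperture": 0.15}]}}

```text
clock: 6.72
tool_pos: [0.4594, 0.1471, 0.1942]
orientation: [-3.135, -0.004, 2.317]
wrist_force: [-0.1, 0.4, -3.5]
gripper_width: 0.306
finger_force: 40.0
```

>>> {"op": "jog_arm", "data": {"deltas": [{"sx": -0.03,"aperture": 0.15},{"sx": -0.04,"aperture": 0.15},{"sx": -0.04,"aperture": 0.15},{"sx": -0.04,"aperture": 0.15},{"sx": -0.04,"aperture": 0.15},{"sx": -0.03,"aperture": 0.15},{"sx": -0.013,"sy": -0.002,"aperture": 0.15},{"aperture": 0.15},{"aperture": 0.15}]}}

```text
clock: 7.85
tool_pos: [0.6168, -0.0238, 0.1954]
orientation: [-3.138, -0.003, 2.319]
wrist_force: [0.5, 1.3, -1.9]
gripper_width: 0.309
finger_force: 40.0
```

Run:
```python
from h import *
s2=r.sense();p=s2["tool_pos"];M=R.from_euler("xyz",s2["orientation"]);print(M.inv().apply(np.array([.618,-.025,.11])-p))
print((M.inv()*R.from_euler("xyz",[np.pi,0,2.319])).as_rotvec(), s2["joint_pos"])
```

```text
[-0.00194271  0.00040496  0.0853906 ]
[-3.65401570e-03 -3.00008229e-03 -6.19392111e-05] [-5.69243733e-02  3.88468283e-01  1.45612167e+00 -5.75708689e-04
  1.30169788e+00 -8.04911745e-01]
```

>>> {"op": "jog_arm", "data": {"deltas": [{"drx": -0.003,"dry": -0.003,"sx": -0.002,"sz": 0.03,"aperture": 0.15},{"sz": 0.03,"aperture": 0.15},{"sz": 0.014,"aperture": 0.15},{"aperture": 0.15},{"aperture": 0.15}]}}

```text
clock: 8.48
tool_pos: [0.6199, -0.0261, 0.123]
orientation: [3.14, 0.003, 2.319]
wrist_force: [0.1, -0.5, -2.6]
gripper_width: 0.304
finger_force: 40.0
```

Run:
```python
from h import *
s2=r.sense();p=s2["tool_pos"];M=R.from_euler("xyz",s2["orientation"]);print(M.inv().apply(np.array([.618,-.025,.0996])-p),(M.inv()*R.from_euler("xyz",[np.pi,0,2.319])).as_rotvec())
out=[]
for n in("wrist","side"):
    s,K,rv,tv=cam(n); a=s["pixels"][...,::-1].copy(); np.savez(f"pics/{n}3.npz",K=K,rv=rv,tv=tv)
    Q=R.from_euler("z",.748).apply([[x,y,.083] for x in(-.018,.018) for y in(-.073,-.005)])+[.5908,.0044,0]
    q=proj(K,rv,tv,Q); print(n,q.round(1).tolist()); c=q.mean(0).astype(int); print(c)
    w,h=(160,120) if n=="wrist" else (80,60)
    x0=int(np.clip(c[0]-w//2,0,640-w)); y0=int(np.clip(c[1]-h//2-(10 if n=="side" else 20),0,400-h)); print("off",x0,y0)
    out.append(cv2.resize(a[y0:y0+h,x0:x0+w],(400,300),interpolation=cv2.INTER_CUBIC))
cv2.imwrite("pics/v3.png",np.hstack(out))
```

```text
[ 0.00218182 -0.00072098  0.02342732] [1.70133465e-03 3.13993640e-03 5.56272706e-05]
wrist [[295.0, 247.5], [292.8, 168.8], [337.4, 247.5], [339.5, 168.7]]
[316 208]
off 236 128
side [[357.7, 222.4], [326.8, 212.2], [364.7, 211.1], [334.4, 201.4]]
[345 211]
off 305 171
```

View pics/v3.png

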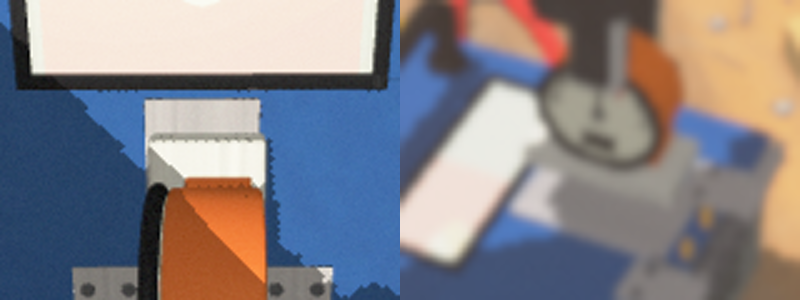

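Left (wrist, ×2.5): pad's far edge at y=100 (x 145–260) agrees with the projection; the foot's far end is at y≈137, x 150–265, and square. Right (side): the finder hangs upright above the pad. I'll check the foot's offset in the grip.

Run:
```python
from h import *
d=np.load("pics/wrist3.npz");K,rv,tv=d["K"],d["rv"],d["tv"]
s=r.sense();M=R.from_euler("xyz",s["orientation"]);p=np.array(s["tool_pos"]);print(p)
for o in (0,.002,.004):
  for z in(.106,.116):
    Q=M.apply([[o+.032,y,p[2]-z] for y in(-.016,.016)])+p
    print(o,z,((proj(K,rv,tv,Q)-[236,128]+.5)*2.5-.5).round(1).tolist())
```

```text
[ 0.61989068 -0.02626551  0.12303671]
0 0.106 [[146.0, 138.9], [259.8, 138.9]]
0 0.116 [[143.3, 148.7], [262.6, 148.7]]
0.002 0.106 [[145.9, 132.0], [260.0, 132.0]]
0.002 0.116 [[143.1, 141.5], [262.8, 141.5]]
0.004 0.106 [[145.7, 125.1], [260.2, 125.1]]
0.004 0.116 [[142.9, 134.2], [263.0, 134.2]]
```

>>> {"op": "jog_arm", "data": {"deltas": [{"drx": 0.002,"dry": 0.003,"sx": 0.002,"sy": -0.0014,"sz": 0.01,"aperture": 0.15},{"sz": 0.008,"aperture": 0.15},{"sz": 0.002,"aperture": 0.15},{"aperture": 0.15},{"aperture": 0.15}]}}

```text
clock: 9.2
tool_pos: [0.6169, -0.0259, 0.1018]
orientation: [-3.14, -0.001, 2.319]
wrist_force: [0.7, -0.4, -2.7]
gripper_width: 0.307
finger_force: 40.0
```

>>> {"op": "jog_arm", "data": {"deltas": [{"sz": 0.0015,"aperture": 0.15},{"aperture": 0.15},{"aperture": 0.15}]}}

```text
clock: 9.57
tool_pos: [0.6166, -0.0258, 0.1002]
orientation: [-3.139, -0.002, 2.319]
wrist_force: [1.5, 0.1, -1.9]
gripper_width: 0.31
finger_force: 40.0
```

Run:
```python
from h import *
s2=r.sense();p=s2["tool_pos"];M=R.from_euler("xyz",s2["orientation"]);print(p,M.inv().apply(np.array([.618,-.025,.0996])-p),(M.inv()*R.from_euler("xyz",[np.pi,0,2.319])).as_rotvec())
```

```text
[ 0.61664649 -0.0258032   0.10015951] [-0.00033277  0.00153967  0.00055574] [-0.00209872 -0.00163268 -0.00018997]
```

>>> {"op": "jog_arm", "data": {"deltas": [{"drx": -0.002,"dry": -0.002,"sz": 0.001,"aperture": 0.15},{"aperture": 0.15},{"aperture": 0.15}]}}

```text
clock: 9.95
tool_pos: [0.6169, -0.0257, 0.0996]
orientation: [3.141, 0.001, 2.319]
wrist_force: [-0.8, -0.4, 1.2]
gripper_width: 0.308
finger_force: 40.5
```

>>> {"op": "jog_arm", "data": {"deltas": [{"sz": 0.001,"aperture": 0.15},{"aperture": 0.15},{"aperture": 0.15}]}}

```text
clock: 10.32
tool_pos: [0.617, -0.0256, 0.0995]
orientation: [3.14, 0.001, 2.319]
wrist_force: [-2.7, 0.9, 6.8]
gripper_width: 0.31
finger_force: 41.0
```

>>> {"op": "jog_arm", "data": {"deltas": [{"sz": -0.001,"aperture": 0.15},{"aperture": 0.5},{"aperture": 0.8},{"aperture": 0.8},{"aperture": 0.8},{"aperture": 0.8},{"sz": -0.03,"aperture": 0.8},{"sz": -0.05,"aperture": 0.8},{"sz": -0.05,"aperture": 0.8},{"aperture": 0.8}]}}

```text
clock: 11.58
tool_pos: [0.6191, -0.0259, 0.2342]
orientation: [3.135, 0.008, 2.319]
wrist_force: [-0.2, 0.1, 0.4]
gripper_width: 0.798
finger_force: 0.0
```

Run:
```python
from h import *
s2=r.sense();print(s2["joint_pos"])
out=[]
Q=R.from_euler("z",.748).apply([[x,y,.083] for x in(-.018,.018) for y in(-.073,-.005)]+[[x,y-.039,.093] for x in(-.016,.016) for y in(-.032,.032)]+[[x,-.039,.143] for x in(-.014,.014)])+[.5908,.0044,0]
for n in("wrist","side"):
    s,K,rv,tv=cam(n); a=s["pixels"][...,::-1].copy(); np.savez(f"pics/{n}4.npz",K=K,rv=rv,tv=tv)
    q=proj(K,rv,tv,Q); c=q.mean(0).astype(int)
    w,h=(128,96) if n=="wrist" else (80,60)
    x0=int(np.clip(c[0]-w//2,0,640-w)); y0=int(np.clip(c[1]-h//2,0,400-h)); print("off",x0,y0); k=400/w
    print(n,((q-[x0,y0]+.5)*k).round(0).tolist())
    out.append(cv2.resize(a[y0:y0+h,x0:x0+w],(400,300),interpolation=cv2.INTER_CUBIC))
cv2.imwrite("pics/v4.png",np.hstack(out))
```

```text
[-6.01682786e-02  3.64822070e-01  1.39567272e+00 -3.32878990e-04
  1.37081720e+00 -8.08128093e-01]
off 251 131
wrist [[158.0, 230.0], [155.0, 53.0], [251.0, 229.0], [254.0, 53.0], [162.0, 234.0], [159.0, 63.0], [247.0, 233.0], [250.0, 63.0], [160.0, 192.0], [250.0, 192.0]]
off 305 175
side [[266.0, 240.0], [111.0, 188.0], [301.0, 183.0], [150.0, 134.0], [264.0, 217.0], [118.0, 169.0], [295.0, 166.0], [152.0, 121.0], [193.0, 95.0], [223.0, 53.0]]
```

View pics/v4.png

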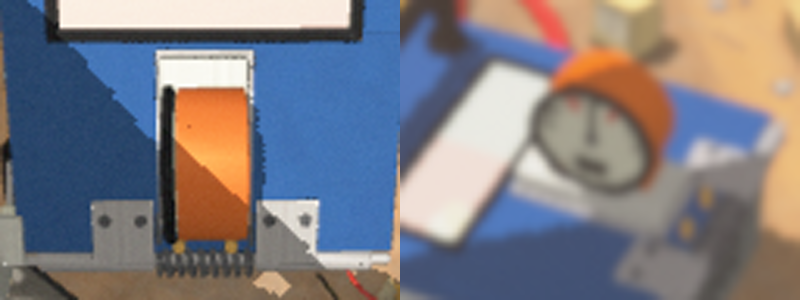

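The wrist view shows the finder square and centred on the pad: pad x 157–254, foot 159–252, far edges at y 51 and 59. In the side view it stands upright with the dial to the front. On to the handle.

>>> {"op": "jog_arm", "data": {"deltas": [{"sx": 0.035,"aperture": 0.6},{"sx": 0.035,"aperture": 0.6},{"sx": 0.032,"aperture": 0.6},{"drz": -0.157,"aperture": 0.6},{"drz": -0.157,"aperture": 0.6},{"drz": -0.157,"aperture": 0.6},{"drz": -0.157,"aperture": 0.6},{"drz": -0.157,"aperture": 0.6}]}}

```text
clock: 12.68
tool_pos: [0.5461, 0.049, 0.2269]
orientation: [-3.141, -0.004, 3.109]
wrist_force: [-0.5, -0.5, 0.2]
gripper_width: 0.598
finger_force: 0.0
```

>>> {"op": "jog_arm", "data": {"deltas": [{"drz": -0.157,"aperture": 0.6},{"drz": -0.157,"aperture": 0.6},{"drz": -0.157,"aperture": 0.6},{"drz": -0.157,"aperture": 0.6},{"drz": -0.157,"aperture": 0.6},{"aperture": 0.6},{"aperture": 0.6},{"aperture": 0.6}]}}

```text
clock: 13.68
tool_pos: [0.5471, 0.049, 0.2286]
orientation: [3.141, -0.001, -2.396]
wrist_force: [-0.1, -0.3, -0.3]
gripper_width: 0.603
finger_force: 0.0
```

Run:
```python
from h import *
s2=r.sense();p=s2["tool_pos"];M=R.from_euler("xyz",s2["orientation"]);print(p,M.inv().apply(np.array([.549,.049,.1])-p),(M.inv()*R.from_euler("xyz",[np.pi,0,3.89])).as_rotvec(),s2["joint_pos"])
```

```text
[0.54705164 0.04900539 0.22864832] [-0.00152827 -0.00134754  0.12864694] [ 0.0001653  -0.00078574 -0.00235428] [ 6.86390376e-02  2.59288066e-01  1.56272898e+00 -3.76270373e-04
  1.32029104e+00 -2.24811695e+00]
```

>>> {"op": "jog_arm", "data": {"deltas": [{"sx": -0.001,"sy": -0.001,"sz": 0.04,"aperture": 0.6},{"sz": 0.04,"aperture": 0.6},{"sz": 0.03,"aperture": 0.6},{"sz": 0.018,"aperture": 0.6},{"aperture": 0.6},{"aperture": 0.6}]}}

```text
clock: 14.42
tool_pos: [0.5494, 0.049, 0.1019]
orientation: [-3.14, 0.001, -2.395]
wrist_force: [0.6, -0.4, -0.1]
gripper_width: 0.603
finger_force: 0.0
```

>>> {"op": "jog_arm", "data": {"deltas": [{"aperture": 0.0},{"aperture": 0.0},{"aperture": 0.0},{"aperture": 0.0},{"aperture": 0.0},{"aperture": 0.0}], "squeeze": 60}}

```text
clock: 15.18
tool_pos: [0.5486, 0.0489, 0.101]
orientation: [-3.141, -0.0, -2.394]
wrist_force: [-0.2, 0.9, -0.2]
gripper_width: -0.001
finger_force: 0.0
```

Run:
```python
from h import *
B=lambda z:R.from_euler("z",.748).apply([[x,.061,z] for x in(-.045,0,.045)])+[.5908,.0044,0]
for f,o in(("wrist1",(365,62,4)),("top0",(245,138,5)),("side0",(238,155,5))):
    d=np.load(f"pics/{f}.npz")
    print(f,((proj(d["K"],d["rv"],d["tv"],B(.12))-o[:2]+.5)*o[2]).round(0).tolist())
# dark profile across the bar in wrist1 and top0
for n in ("wrist1","top0"):
    d=np.load(f"pics/{n}.npz"); g=cv2.imread(f"pics/{n}.png").max(2)
    P=R.from_euler("z",.748).apply([[0.01,.061+t,.12] for t in np.arange(-.04,.041,.004)])+[.5908,.0044,0]
    q=proj(d["K"],d["rv"],d["tv"],P).round().astype(int); print(n,[int(g[v,u]) for u,v in q])
s=r.sense(); print(s["gripper_width"],s["finger_force"],s["wrist_force"],s["tool_pos"])
```

```text
wrist1 [[185.0, 495.0], [198.0, 332.0], [211.0, 151.0]]
top0 [[385.0, 433.0], [318.0, 357.0], [251.0, 281.0]]
side0 [[266.0, 214.0], [320.0, 148.0], [371.0, 86.0]]
wrist1 [77, 228, 232, 232, 233, 233, 233, 233, 23, 23, 11, 18, 88, 88, 85, 87, 83, 90, 79, 149, 64]
top0 [225, 225, 225, 225, 187, 97, 107, 112, 107, 66, 58, 81, 162, 173, 174, 200, 228, 199, 184, 187, 189]
-0.0011780593481816198 0.0 [-0.15751232  0.93945877 -0.21695982] [0.54864046 0.04890469 0.10101767]
```

Run:
```python
from h import *
print(r.pinch_z)
Z=R.from_euler("z",.748)
def pts(L): return Z.apply(L)+[.5908,.0044,0]
s,K,rv,tv=cam("wrist"); a=s["pixels"]; cv2.imwrite("pics/wrist5.png",a[...,::-1])
print("tcp",proj(K,rv,tv,r.sense()["tool_pos"]).round(), "bar",proj(K,rv,tv,pts([[x,.061,.12] for x in(-.045,0,.045)])).round().tolist())
# lid check: yellow strip pixels (lid handle end edge) vs projection of shut lid edge
hsv=cv2.cvtColor(a,cv2.COLOR_RGB2HSV); m=cv2.inRange(hsv,(22,150,90),(32,255,255)); v,u=np.nonzero(m)
print("yellow n",len(u),[(int(x),int(np.median(v[u==x])),int((u==x).sum())) for x in range(0,640,40) if (u==x).any()])
print("edge proj",proj(K,rv,tv,pts([[x,y,.08] for y in(.091,.084) for x in(-.074,0,.074)])).round().tolist())
s,K,rv,tv=cam("side"); b=s["pixels"]; cv2.imwrite("pics/side5.png",b[...,::-1])
hsv=cv2.cvtColor(b,cv2.COLOR_RGB2HSV); 
def org(img): 
    m=cv2.inRange(cv2.cvtColor(img,cv2.COLOR_RGB2HSV),(8,150,120),(16,255,255))[170:240,320:370]; y,x=np.nonzero(m); return len(x),x.mean()+320,y.mean()+170
print("orange now",org(b))
q=proj(K,rv,tv,pts([[x,.061,.12] for x in np.linspace(-.05,.05,11)])).round().astype(int); print([b[v,u].tolist() for u,v in q])
```

Run:
```python
from h import *
Z=R.from_euler("z",.748)
def pts(L): return Z.apply(L)+[.5908,.0044,0]
a=cv2.imread("pics/side0.png")[...,::-1]; d=np.load("pics/side0.npz")
q=proj(d["K"],d["rv"],d["tv"],pts([[x,.061,.12] for x in np.linspace(-.05,.05,11)])).round().astype(int); print([a[v,u].tolist() for u,v in q])
s5=cv2.imread("pics/side5.png")[...,::-1]
D=np.abs(s5.astype(int)-cv2.imread("pics/side0.png")[...,::-1]).max(2)[170:230:5,270:380:5]; print(D)
w=cv2.imread("pics/wrist5.png")
for v in (150,165,180,195,210,225,250): print(v,[ "%02x%02x%02x"%tuple(int(c) for c in w[v,u][::-1]) for u in range(260,372,7)])
```

```text
[[79, 69, 64], [73, 64, 61], [74, 64, 61], [73, 63, 61], [74, 65, 60], [74, 65, 63], [73, 64, 60], [74, 65, 62], [75, 65, 60], [74, 64, 59], [135, 107, 86]]
[[  6   7   8   7   6  80  75 127   2   8   4   9   5   8   7   8   7   8
    8   9   7   8]
 [  8   8   7   8   8  48  45  88   3   3   8   8   6   6   8   8   7  10
    7   8   7   7]
 [  7   7   8   8   8   5  15   6   5   1   7   8   8   4   8   8   8   7
    9   7   7   8]
 [  8   7   7   7   8   8   8   6   6   0   3   6   7   6  32  42  11   5
    8   7   8   8]
 [  8   8   8   8   8   5   6  64  21   2   3   6   8  45 160 133 128  78
    8  10   7   8]
 [  8   8   9   7   7   2  33  64   3   6   6   6   1  60  74  96 130 134
   74  63  47   9]
 [ 12   9   8   8   4   6   5   2   1   7   6   5  35  63  82  77  69 135
   81  67  67  66]
 [ 40   9   8  10   1  37  45   2   7   7   6   6  19  80  54  38  62 126
   69  73  72  69]
 [ 20   8   8   6   2  22   3   2   8   8   7   4  47  57  80  83  70 111
   53  63  74  52]
 [  8   9  51  30   6   2  20   7   6   6   6  58  60  54  50  27  54  54
   67  38  26   4]
 [  5   6  28
[... 628 characters left out ...]
 '4272b1', 'fbe052', '466b9a', 'dcad7c']
195 ['f5e3d8', 'f5e3d7', 'f7f7ee', 'f6f6ec', '1d1c1b', '233d5f', '223e62', '121113', '181819', '151517', '4072af', '406eaf', '3f6ead', 'fadf53', '957d72', 'cda173']
210 ['f5e3d6', 'f5e4d7', 'f5e9de', 'f6f2df', '171419', '264062', '253e63', '121214', '121410', '151916', '416fae', '406eaa', '4371b0', 'fadf53', 'b99578', 'd4a87b']
225 ['f5e4d5', 'f4e2d4', 'f5e3d5', 'f4e2d3', '121414', '274163', '294265', '1a1915', '121418', '101515', '3e6da9', '3d6eaa', '4070af', 'fae053', 'dfad77', 'd0a47c']
250 ['f5e3d4', 'f4e4d4', 'f5e4d5', 'f4e2d3', '1b1d1b', '223b60', '294365', '6a6861', '191919', '696762', '2a415f', '416dac', '4171af', 'fadf52', 'e9ba81', 'e7b47a']
```

Run:
```python
from h import *
g=cv2.imread("pics/wrist5.png").max(2); print("cols 286..346 step 2")
for v in range(230,330,4): print(v,' '.join("%3d"%g[v,u] for u in range(286,348,2)))
```

```text
cols 286..346 step 2
230  24  25  16  95 100 100 104  95  96  96  96  34  24  21  26  20  25  27  15  23  20 166 174 172 173 172 175 174 174 176 174
234  42  25  22  94  99 102  98  97  97  94  97  34  23  30  24  23  27  27  25  24  23  94  97  96  97 165 172 176 172 172 144
238  57  22  23  92  98  99  99  96  97  96  99  34  25  25  24  25  24  21  18  24  32  95  95  95  98 108 175 175 175 170 147
242  59  29  26  92  98  98  98 100  98  98 100  33  22  21  25  22  28  23  25  20  27  93  95  93 101 106 172 171 172 176 133
246  83  24  24  74  98  97  98  99  97  96  97  36  25  21  17  21  28  24  28  15  18 100 101  99 101 162 173 173 174 174 165
250 104  29  24  58  99 101  99  97 101  96 107 103 107 106  49  25  24 100 105 102 105 102  95  97  99 160 177 173 178 175 175
254 103  28  28  51  98  96  96  96  96  98 107 104 107 107  46  30  30  99 106 103 106 108  99 100  98 109 176 175 172 175 216
258 117  23  26  40  77  35  36  35  37 100 104 104 108 109  40  28  27  84 109 107 107 106  57  37  36  34  55 170 174 174 224
262 153  25  29  36  34  31  35  30  31 105 108 106 108
[... 1420 characters left out ...]
  28  35  25  35  28  32  27  31  31  31  28  25  26  33  33
310  32  29  32  29  29  33  30  34  28  33  31  31  27  28  36  37  35  32  31  30  34  29  31  30  32  28  32  29  34  27  34
314  30  27  32  31  30  29  29  33  33  28  28  23  35  28  34  29  40  29  32  29  28  29  34  30  33  27  27  28  33  29  32
318  32  32  34  28  31  32  31  31  32  26  32  25  32  27  28  32  34  30  34  28  29  27  24  36  30  32  34  24  26  30  30
322  29  32  33  28  32  30  25  29  29  30  34  24  35  33  33  30  34  34  33  33  26  28  28  17  26  25  29  26  29  29  23
326  28  29  32  27  32  27  26  33  31  26  29  32  36  30  38  26  33  52  33  28  31  27  27  34  35  34  34  30  29  31  35
```

Run:
```python
from h import *
s,K,rv,tv=cam("wrist");t=r.sense();M=R.from_euler("xyz",t["orientation"]);p=t["tool_pos"]
for x in(.011,-.011):
  for z in(0,-.01,-.019,-.03,-.04): print(x,z,proj(K,rv,tv,M.apply([[x,-.006,z],[x,.006,z]])+p).round().tolist())
g=s["pixels"].max(2)
```

```text
0.011 0 [[307.0, 220.0], [325.0, 220.0]]
0.011 -0.01 [[306.0, 226.0], [325.0, 226.0]]
0.011 -0.019 [[306.0, 232.0], [326.0, 232.0]]
0.011 -0.03 [[305.0, 240.0], [326.0, 240.0]]
0.011 -0.04 [[304.0, 248.0], [327.0, 248.0]]
-0.011 0 [[307.0, 249.0], [324.0, 249.0]]
-0.011 -0.01 [[307.0, 256.0], [325.0, 256.0]]
-0.011 -0.019 [[306.0, 263.0], [325.0, 263.0]]
-0.011 -0.03 [[306.0, 273.0], [326.0, 273.0]]
-0.011 -0.04 [[305.0, 283.0], [326.0, 283.0]]
```

The fingers closed above the bar: their tips sit about 20–25 mm farther back than stated. I'll reopen, go 16 mm lower (still above the lid under either reading) and try again.

>>> {"op": "jog_arm", "data": {"deltas": [{"sz": -0.03,"aperture": 0.0},{"aperture": 0.5},{"aperture": 0.5},{"aperture": 0.5},{"sz": 0.03,"aperture": 0.5},{"sz": 0.01,"aperture": 0.5},{"sz": 0.006,"aperture": 0.5},{"aperture": 0.5}]}}

```text
clock: 16.32
tool_pos: [0.5488, 0.0489, 0.085]
orientation: [-3.141, -0.0, -2.394]
wrist_force: [-0.7, -0.7, 0.9]
gripper_width: 0.499
finger_force: 0.0
```

>>> {"op": "jog_arm", "data": {"deltas": [{"aperture": 0.0},{"aperture": 0.0},{"aperture": 0.0},{"aperture": 0.0},{"aperture": 0.0}], "squeeze": 40}}

```text
clock: 16.95
tool_pos: [0.5496, 0.0489, 0.0877]
orientation: [-3.139, 0.002, -2.394]
wrist_force: [-2.0, -0.2, 11.7]
gripper_width: -0.001
finger_force: 6.0
```

>>> {"op": "jog_arm", "data": {"deltas": [{"sz": -0.03,"aperture": 0.0},{"aperture": 0.5},{"aperture": 0.5},{"aperture": 0.5},{"sz": 0.03,"aperture": 0.5},{"sz": 0.01,"aperture": 0.5},{"aperture": 0.5}]}}

```text
clock: 17.82
tool_pos: [0.548, 0.0489, 0.0741]
orientation: [3.14, -0.002, -2.394]
wrist_force: [0.6, -0.2, -0.6]
gripper_width: 0.503
finger_force: 0.0
```

>>> {"op": "jog_arm", "data": {"deltas": [{"sz": 0.005,"aperture": 0.5},{"aperture": 0.5}]}}

```text
clock: 18.08
tool_pos: [0.5488, 0.0489, 0.0703]
orientation: [-3.141, 0.0, -2.394]
wrist_force: [0.1, -0.3, 0.2]
gripper_width: 0.495
finger_force: 0.0
```

>>> {"op": "jog_arm", "data": {"deltas": [{"sz": 0.005,"aperture": 0.5},{"aperture": 0.5}]}}

```text
clock: 18.32
tool_pos: [0.5484, 0.0489, 0.0648]
orientation: [3.142, -0.001, -2.394]
wrist_force: [0.3, 0.4, -0.5]
gripper_width: 0.5
finger_force: 0.0
```

Run:
```python
from h import *
s,K,rv,tv=cam("wrist");t=r.sense();print(t["tool_pos"],t["wrist_force"]);g=s["pixels"].max(2); print("step4 cols from 250")
for v in range(222,320,6): print(v,' '.join("%3d"%g[v,u] for u in range(240,396,5)))
```

```text
[0.54855914 0.04887459 0.06498358] [ 0.37064376 -0.62173283  0.34176048]
step4 cols from 250
222 251 252 252 252 252 252 252 252  31  65 112 111 107  32  25  27  30  30 179 192 192 192 193 254 253 121 226 232 228 241 244 246
228 251 251 252 251 252 252 252 252  31  42 107 108 105  31  24  26  30  33 179 194 190 191 190 254 254 170 228 227 226 235 244 244
234 252 251 251 252 251 252 252 251  31  29 110 110 109  39  25  25  27  21 180 192 191 188 189 254 254 213 226 229 229 233 236 243
240 252 252 252 251 251 252 252 251  28  30 107 107 109  40  29  28  26  24  98 109 109 108 185 205 254 226 225 225 221 228 230 240
246 252 251 252 252 251 251 252 252  33  31 108 110 108  45  29  23  28  30 102 106 109 107 109 181 184 237 231 225 228 222 220 236
252 252 251 252 252 251 117 117  26  32  30 111 107 109  44  25  28  18  28 104 105 109 108 111 184  43 135 188 225 225 219 226 229
258 251 252 251 251 252 119 120  30  37  22 108 110 110  54  25  27  30  14 103 106 109 108 110 148  31 133 137 222 224 230 233 231
264 252 251  36  36 115 114  47  26  64  24 110 107 110  55  21  25  28  28 104 107
[... 536 characters left out ...]
 153 251  29  33  29 124 124  32  40 122
294  35  39  35  39 145  39  26  27 247  24 109 109 109  91  29  28  31  27 186 189 190 189 164 253  23  28  37 124  41  39  39  38
300  43  38  33  36  32  39  22 195 246  32 108 108 108 111  26  25  27  28 187 192 191 187 193 254  30  30  38  37  41  43  65  70
306  37  35  33  31  35  40  27 244 246  31 108 109 111 109  30  27  28  26 192 186 189 187 238 254  71  24  31  36  36  36  40  34
312  35  33  31  37  38  40  29 244 243  43 116 110 112  41  23  26  24  26 180 190 188 188 252 254 125  29  38  31  37  32  34  40
318  34  30  37  32  31  40  27  44  42  42 181 111 111  29  19  27  28  25  37 189 189 187 252 254 217  27  28  33  33  38  36  34
```

>>> {"op": "jog_arm", "data": {"deltas": [{"aperture": 0.3},{"aperture": 0.1},{"aperture": 0.0},{"aperture": 0.0},{"aperture": 0.0}], "squeeze": 40}}

```text
clock: 19.0
tool_pos: [0.5484, 0.0492, 0.0652]
orientation: [3.141, -0.0, -2.394]
wrist_force: [-1.7, 2.0, 2.9]
gripper_width: 0.121
finger_force: 39.1
```

>>> {"op": "jog_arm", "data": {"deltas": [{"sx": -0.001,"aperture": 0.0},{"sx": 0.001,"sy": -0.0022,"sz": -0.0065,"aperture": 0.0},{"sy": -0.0022,"sz": -0.0065,"aperture": 0.0},{"sy": -0.0028,"sz": -0.0062,"aperture": 0.0},{"sy": -0.0028,"sz": -0.0062,"aperture": 0.0},{"aperture": 0.0},{"aperture": 0.0}], "squeeze": 60}}

```text
clock: 19.88
tool_pos: [0.5543, 0.0428, 0.0896]
orientation: [3.138, -0.001, -2.395]
wrist_force: [-2.5, 6.7, -4.8]
gripper_width: 0.117
finger_force: 58.4
```

Create ang.py:
```python
from h import *
from scipy.optimize import least_squares
t=r.sense();p=np.array(t["tool_pos"]);Z=R.from_euler("z",.748)
b=Z.inv().apply(p-[.5908,.0044,0]);y,z=b[1]+.089,b[2]-.076+(.12-.065)
print("tcp box",b.round(4),"theta yz",np.degrees(np.arctan2(z,y)-.2854).round(2),"rad",np.hypot(y,z).round(4),t["gripper_width"],t["finger_force"],t["wrist_force"].round(1))
```

```bash
python3 ang.py
```

```text
tcp box [-0.0006  0.0529  0.0896] theta yz 9.45 rad 0.1576 0.1174957408855039 58.418174386024475 [-2.5  6.7 -4.8]
```

>>> {"op": "jog_arm", "data": {"deltas": [{"sy": -0.003,"sz": -0.006,"aperture": 0.0},{"sy": -0.003,"sz": -0.006,"aperture": 0.0},{"sy": -0.0035,"sz": -0.0057,"aperture": 0.0},{"sy": -0.0035,"sz": -0.0057,"aperture": 0.0},{"aperture": 0.0},{"aperture": 0.0}]}}

```text
clock: 20.62
tool_pos: [0.5632, 0.0333, 0.1128]
orientation: [3.138, -0.001, -2.395]
wrist_force: [-2.3, 6.9, -5.8]
gripper_width: 0.112
finger_force: 58.5
```

```bash
python3 ang.py
```

```text
tcp box [-0.0006  0.04    0.1128] theta yz 19.1 rad 0.1583 0.11184152960825455 58.51050317287445 [-2.3  6.9 -5.8]
```

Create vis.py:
```python
from h import *
from scipy.optimize import minimize_scalar
Z=R.from_euler("z",.748); H=Z.apply([0,-.089,.076])+[.5908,.0044,0]
def lid(P,th): return Z.apply(R.from_euler("x",th).apply(np.atleast_2d(P)))+H
def yel(img):
    m=cv2.inRange(cv2.cvtColor(img,cv2.COLOR_BGR2HSV),(20,120,90),(34,255,255)); return m
def err(m,K,rv,tv,th,y):
    q=proj(K,rv,tv,lid([[x,y,.004] for x in np.linspace(-.065,.065,53)],th)).round().astype(int)
    ok=(q[:,0]>=0)&(q[:,0]<640)&(q[:,1]>=0)&(q[:,1]<400); q=q[ok]; return m[q[:,1],q[:,0]].sum()/255
d=np.load("pics/wrist1.npz"); m=yel(cv2.imread("pics/wrist1.png"))
ys=np.arange(.16,.186,.0005); e=[err(m,d["K"],d["rv"],d["tv"],0,y) for y in ys]; e=np.array(e); y=(ys*e).sum()/e.sum()
s,K,rv,tv=cam("wrist"); m=yel(s["pixels"][...,::-1])
ts=np.radians(np.arange(0,45,.5)); e=np.array([err(m,K,rv,tv,t,y) for t in ts]); k=e>.5*e.max()
print("strip y",y.round(4),"max",e.max(),"theta",np.degrees((ts*e*k).sum()/(e*k).sum()).round(2),np.degrees(ts[k][[0,-1]]))
```

```bash
python3 vis.py
```

```text
strip y 0.1765 max 53.0 theta 10.93 [ 0.  23.5]
```

Create vis2.py:
```python
from h import *
Z=R.from_euler("z",.748); H=Z.apply([0,-.089,.076])+[.5908,.0044,0]
def c(K,rv,tv,th): return proj(K,rv,tv,Z.apply(R.from_euler("x",th).apply([[0,.05,.041]]))+H)[0]
def org(bgr):
    m=cv2.inRange(cv2.cvtColor(bgr,cv2.COLOR_BGR2HSV),(8,150,120),(16,255,255)); m[:,:320]=0;m[:,385:]=0;m[:140]=0;m[235:]=0
    y,x=np.nonzero(m); return len(x),np.array([np.median(x),np.median(y)])
d=np.load("pics/side0.npz"); n0,o0=org(cv2.imread("pics/side5.png"))
s,K,rv,tv=cam("side"); n1,o1=org(s["pixels"][...,::-1])
off=o0-c(d["K"],d["rv"],d["tv"],0)
ts=np.radians(np.arange(-5,45,.25)); e=[np.linalg.norm(c(K,rv,tv,t)+off-o1) for t in ts]; i=int(np.argmin(e))
print(n0,o0,n1,o1,"theta",np.degrees(ts[i]),"resid",e[i], "px/5deg",np.linalg.norm(c(K,rv,tv,.087)-c(K,rv,tv,0)))
```

```bash
python3 vis2.py
```

```text
189 [350. 192.] 192 [357. 189.] theta 17.75 resid 0.14834663208779808 px/5deg 2.0479104905517524
```

>>> {"op": "jog_arm", "data": {"deltas": [{"sy": -0.004,"sz": -0.0054,"aperture": 0.0},{"sy": -0.004,"sz": -0.0054,"aperture": 0.0},{"sy": -0.0044,"sz": -0.005,"aperture": 0.0},{"sy": -0.0044,"sz": -0.005,"aperture": 0.0},{"aperture": 0.0},{"aperture": 0.0},{"aperture": 0.0}]}}

```text
clock: 21.6
tool_pos: [0.5742, 0.0213, 0.1335]
orientation: [3.137, -0.001, -2.395]
wrist_force: [-2.2, 7.4, -4.8]
gripper_width: 0.113
finger_force: 58.6
```

```bash
python3 ang.py; sed -i 's/np.median(x),np.median(y)/np.mean(x),np.mean(y)/' vis2.py; python3 vis2.py; python3 vis.py
```

```text
tcp box [-0.0006  0.0237  0.1335] theta yz 28.6 rad 0.1592 0.11287256432600945 58.568660616874695 [-2.2  7.4 -4.8]
189 [348.88888889 192.51322751] 196 [361.55102041 188.72959184] theta 29.25 resid 0.3286669231237256 px/5deg 2.0479104905517524
strip y 0.1765 max 53.0 theta 14.02 [ 0. 31.]
```

>>> {"op": "jog_arm", "data": {"deltas": [{"sy": -0.001,"sz": -0.001,"aperture": 0.0},{"sy": -0.0008,"sz": -0.001,"aperture": 0.0},{"aperture": 0.0},{"aperture": 0.0},{"aperture": 0.0},{"aperture": 0.0},{"aperture": 0.0},{"aperture": 0.0}]}}

```text
clock: 22.7
tool_pos: [0.5754, 0.0202, 0.1352]
orientation: [3.136, -0.001, -2.395]
wrist_force: [-1.8, 7.1, -5.3]
gripper_width: 0.117
finger_force: 58.4
```

```bash
python3 ang.py; python3 vis2.py; sed -i 's/(8,150,120),(16/(5,120,90),(18/' vis2.py; python3 vis2.py
```

```text
tcp box [-0.0006  0.022   0.1352] theta yz 29.44 rad 0.1593 0.11695966475432282 58.38276028633118 [-1.8  7.1 -5.3]
189 [348.88888889 192.51322751] 199 [362.35678392 188.86934673] theta 30.750000000000004 resid 0.19924515100933218 px/5deg 2.0479104905517524
566 [358.53710247 175.68551237] 441 [367.89569161 175.31972789] theta 21.75 resid 2.8596450465782906 px/5deg 2.0479104905517524
```

```bash
python3 -c "
from cell import r
print(r.sign_off())"
```

```text
the job is handed in; nothing more can be done
None
```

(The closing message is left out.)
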